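# Move a well plate to the viewing stage with the lifter

### The arm

A 7-joint arm with a two-finger parallel gripper is mounted at the origin on the work surface. World frame = base frame: x ahead of the robot, y to its left, z up, the work surface at z = 0. Lengths are in m, angles in rad, forces in N, time in s.
With the tool pointing down it reaches from about 0.4 to 0.925 m from the base axis. Payload 4.1 kg.
Tool frame: the origin (TCP) lies on the centre line of the jaws, within the pads' length; the fingertips stand 25 mm ahead of it and the grasp point (between the pads) lies 6 mm ahead of it; z points along the fingers, y is the line along which they close (so a half turn about z gives the same grasp; the last joint's range is limited). The gripper opens to 85 mm and grips with 20 to 120 N. Pads are 22 mm wide; open, the fingers measure 114 mm over their backs; the gripper's body (76 mm by 85 mm) begins 54 mm behind the grasp point. The pads swing forward as they close: fully open they stand 13 mm farther back than shut.
Start: joints at [1.09, 0.398, 0.045, 1.537, -0.019, 1.207, -0.051], TCP at [0.242, -0.603, 0.256] pointing down, gripper open.
Joint ranges: [-2.82, 2.82], [-0.49, 2.23], [-1.37, 1.46], [0, 2.46], [-1.36, 4.5], [0.23, 2], [-2.94, 2.94]. Speed limits (rad/s): [2.57, 2.57, 3.14, 3.14, 3.14, 3.14, 3.14].

### API

Orientations are given as [roll, pitch, yaw] about the fixed x, y, z axes, in that order (R = Rz(yaw) Ry(pitch) Rx(roll)).
In Python, from rig import status, camera, calibration, ticket gives the robot as it stands.
- The arm moves only by the tool jog_arm, never from a script. Its argument "rows" is a list of rows, each an object with "dp": the shift along the tool's x, y, z in m, a list of three; "spin": the turn about the tool's z in rad; "grip": the opening, from 0 (shut) to 1 (fully open). In form: [{"dp": [dx, dy, dz], "spin": spin, "grip": grip}, ...]. A call has 1 to 12 rows; each row is the pose to reach, as a shift and turn from the pose commanded when the call began, along the tool's axes at that moment; what a row does not reach only later rows make up. A row lasts 1/8 s, in which the tool goes at most 62.5 mm and 10.7 degrees, less where a joint would pass 70% of its speed; a pose out of reach is approached as far as the arm can. A call with a gripper value outside its range is refused whole. The fingers move at their own pace and stop on an object; "force" is the grip in N (left out, the last holds). Time passes only in rows, so rows that repeat a pose let the fingers close. It gives the time, the measured TCP pose, the force, the opening and the grip force at its end, in the units of the state.
- status.read_state(): the state, without advancing time (a new reading comes with each control period).
- camera(name): name is "scene" or "top"; returns (picture, depth): 420x560x3 uint8, blue, green, red; 420x560 float32, m along the optical axis (not along the pixel's ray), 0 where there is no reading.
- calibration(name): a dict with "fx", "fy", "cx", "cy" (pixels), "R" (3x3) and "t" (3): a world point X has camera coordinates R X + t. Camera axes: x right, y down, z forward; pixel columns grow to the right and rows downward; lengths in m; the calibration is good to about 2 mm. A picture is of the moment at which its call begins. calibration takes no time and is no camera call.
- ticket.sign_off(): hands the job in; it is judged then, once.
The state is a dict: "t": time; "joint_pos": joint angles; "joint_vel": joint speeds; "effort": joint torques, N m; "ee_pos": TCP position; "ee_rot": TCP orientation; "contact_force": force on the tool from outside, world axes, zero at the start; "ft_torque": the same for the moment, N m; "gripper_width": finger opening in m; "grip_force": force on a finger pad.
Only numpy, scipy, OpenCV 4.12 (cv2) and the standard library are available. Lean on these libraries where they do the work, as an engineer would, in place of code of your own. Each camera call takes 0.05 s, during which the arm holds its last target. There are 200 camera calls.

### The job

Pick up the flat lifter by its upright handle, slide its blade under the white well plate between the rails of the cooling rack, and lift the plate off. Carry it level to the cream-coloured viewing stage, lower it onto that stage's two rails, square and in the middle, then draw the lifter out and stand it back flat on the bench, clear of the stage and rack. The plate is sterile: do not touch it with the gripper, tip it or drop it, and leave the cup, bottle and small dish where they are.

Things in the scene. Friction and masses are not known exactly. Their poses are not given: they have to be found in the camera images.
- plate: White 24-well plate, a flat rectangular block with 4 x 6 grey round wells on its top, loose, about 0.1 kg (too wide to grasp). 85.5 mm along its x, 128 mm along its y, 20 mm high. Origin: centre of its underside; z up. It starts lying on the rack's two rails, its long side across them, near the middle of the rack.
- rack: Cooling rack, fixed: dark base sheet 120 (x) x 130 (y) x 3 mm with two aluminium rails along x, 100 mm long, 8 mm wide, 20 mm high, at y = +42 and -42 mm: 76 mm free between them, open at both ends. Origin: centre of its underside, on the bench; -x is its front, towards the robot. The blade's channel runs from 3 mm (sheet) to 23 mm (rail tops, plate's underside) above the origin.
- stage: Viewing stage, fixed: cream box 170 x 170 x 40 mm, white pane on top, black knob on its front. On top two rails just like the rack's (along x, at y = +42 and -42 mm, 20 mm high). Origin: centre of its underside, on the bench; -x is its front, towards the robot. Box top at 40 mm, rail tops at 60 mm. A well-placed plate is centred over the origin, its long side along the stage's y.
- lifter_grip (a point): Centre of the upright black handle (22 x 22 mm, 65 mm high) of the loose steel lifter, 0.18 kg. It is 82.5 mm above the blade's underside. The level blade, 56 mm wide, 3 mm thick, runs along the lifter's x from 10 mm behind the handle's axis to 135 mm ahead (+x). Neck below the handle: 12 x 20 mm. It starts flat on the bench between rack and stage, blade away from the robot.
- cup: White open cup, 80 mm across the mouth, 95 mm high, loose. Origin: centre of its underside. Bystander.
- flask: Clear bottle, 60 mm across, 120 mm high, loose. Origin: centre of its underside. Bystander.
- dish: Small clear round lidded dish, 60 mm across, 16 mm high, loose. Origin: centre of its underside. Bystander.
- lifter: The same lifter; origin on the handle's axis, at the underside of the blade.
Things that resemble listed ones, but are neither listed nor needed, are in the scene too. Of the things that look like the lifter, the smaller one is meant. There is more than one size of the stage; the job needs the larger.

How it is judged:
By the outcome, as a careful person would: the job done as asked, in the order asked, and still so for the second after the job is handed in, with the robot touching nothing.
It also fails if it takes over 72 s, if anything falls off the work surface, if the arm or the gripper's body presses on something with over 40 N, if the wrist force passes 120 N, or if a joint passes its speed limit or range.

## Working session

There is one attempt and no reset: what is moved stays moved. The work goes in short steps, Python scripts to look and compute and a tool call to move; the robot and the scene stay as the last step left them, time stands still between calls to the robot, and variables do not carry over. Pictures are saved under pics/ and viewed, at most 10 in all, crops included, and the job is handed in when it is done.

Besides the shell and the picture viewer there is one more tool, called after "Request:" by a JSON object that holds its "method" and its "body". jog_arm: Moves the arm, as the interface text tells. Its arguments: {"type":"object","properties":{"rows":{"type":"array","items":{"type":"object","properties":{"dp":{"type":"array","items":{"type":"number"}},"spin":{"type":"number"},"grip":{"type":"number"}}}},"force":{"type":"number"}},"required":["rows"]}

```bash
ls; mkdir -p pics; cat > h.py <<'E'
import numpy as np, cv2
from rig import status, camera, calibration, ticket
def snap(n,tag):
    im,d=camera(n); cv2.imwrite(f'pics/{tag}.png',im); np.save(f'pics/{tag}.npy',d); return im,d
def cloud(n,d):
    c=calibration(n);R=np.array(c['R']);t=np.array(c['t'])
    v,u=np.mgrid[:d.shape[0],:d.shape[1]]
    P=np.stack([(u-c['cx'])/c['fx']*d,(v-c['cy'])/c['fy']*d,d],-1)
    return (P-t)@R
def ray(n,u,v,z):
    c=calibration(n);R=np.array(c['R']);t=np.array(c['t'])
    o=-R.T@t; w=R.T@np.array([(u-c['cx'])/c['fx'],(v-c['cy'])/c['fy'],1])
    return o+w*(z-o[2])/w[2]
E
python3 - <<'E'
from h import *
for n in('scene','top'):
    snap(n,n+'0'); c=calibration(n); print(n,c['fx'],-np.array(c['R']).T@c['t'])
s=status.read_state(); print({k:np.round(v,3) for k,v in s.items()})
E
```

```text
pics
scene 389.19958928041143 [ 1.20433464 -0.49490807  1.06629978]
top 441.84834450518815 [0.35631511 0.01852722 1.38122821]
{'t': np.float64(0.1), 'joint_pos': array([ 1.09 ,  0.399,  0.045,  1.538, -0.019,  1.207, -0.051]), 'joint_vel': array([ 0.002, -0.001, -0.   , -0.003,  0.001, -0.001,  0.001]), 'effort': array([ 5.0000e-03, -4.7626e+01,  1.3710e+00, -2.5495e+01,  1.2000e-02,
        5.0000e-03,  0.0000e+00]), 'ee_pos': array([ 0.242, -0.603,  0.255]), 'ee_rot': array([-3.14 ,  0.   ,  0.382]), 'contact_force': array([-0.461,  0.425, -0.685]), 'ft_torque': array([ 0.028, -0.069,  0.048]), 'grip_force': np.float64(0.0), 'gripper_width': np.float64(0.085)}
```

View pics/top0.png

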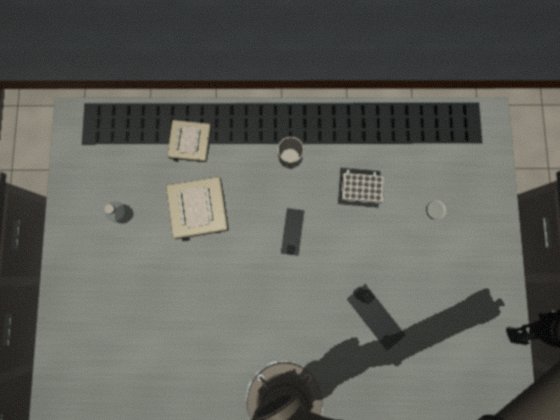

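View pics/scene0.png

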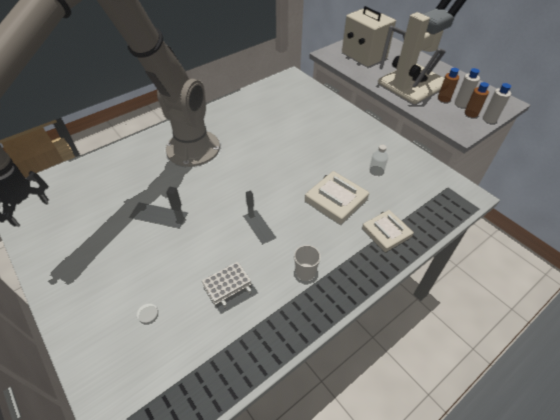

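Candidates in the top view are:
- **Lifters:** (292,232) and (375,315). The first is clearly shorter and lies between rack and stage, so it is the one meant.
- **Stages:** (197,208), about 58 px across, and (189,140), about 40 px. The larger, at (197,208), is meant.

The plate on the rack is at (362,187). Next I'll measure and confirm in one crop.

```bash
python3 - <<'E'
from h import *
im=cv2.imread('pics/top0.png'); d=np.load('pics/top0.npy'); P=cloud('top',d); z=P[...,2]
g=cv2.cvtColor(im,cv2.COLOR_BGR2GRAY)
def box(m,roi,name,zz):
    x0,y0,x1,y1=roi; mm=np.zeros_like(g); mm[y0:y1,x0:x1]=(m[y0:y1,x0:x1]*255)
    cs=cv2.findContours(mm,cv2.RETR_EXTERNAL,cv2.CHAIN_APPROX_NONE)[0]
    c=max(cs,key=cv2.contourArea)
    W=np.array([ray('top',u,v,zz)[:2] for u,v in c[:,0]],np.float32)
    r=cv2.minAreaRect(W*1000); print(name,np.round(r[0],1),np.round(r[1],1),round(r[2],2),'zmed',round(float(np.median(z[mm>0])),4))
print('bench z',np.median(z[260:300,150:260]))
box(g<90,(270,195,320,265),'lifter dark',0.003)
box((z>.09),(270,195,320,265),'handle top',0.115)
box((z>.033)&(z<.06),(330,160,395,215),'plate z',0.043)
box(g>120,(330,160,395,215),'plate white',0.043)
box(g<60,(330,160,395,215),'rack dark',0.003)
box((z>.025),(155,165,240,245),'stage z',0.04)
box((z>.051)&(z<.07),(170,180,225,235),'stage rails',0.06)
box((z>.025),(160,115,215,165),'small stage',0.04)
a=cv2.resize(im[165:260,160:400],None,fx=3.3,fy=3.3,interpolation=cv2.INTER_CUBIC)
b=cv2.resize(cv2.imread('pics/scene0.png')[160:310,190:380],None,fx=2,fy=2,interpolation=cv2.INTER_CUBIC)
o=np.zeros((a.shape[0]+280,800,3),np.uint8); o[:a.shape[0],:a.shape[1]]=a[:,:800]; o[a.shape[0]:,:380]=b[:280]
cv2.imwrite('pics/crop0.png',o)
E
```

```text
bench z -1.5441648717247926e-05
lifter dark [502.9 -27.3] [ 54.1 143. ] 81.96 zmed 0.0033
handle top [442.1 -17.1] [23. 20.] 89.69 zmed 0.1149
plate z [ 635.7 -244.9] [127.3  84. ] 85.29 zmed 0.0434
plate white [ 636.8 -244.9] [203.7 170.8] 89.74 zmed 0.0015
rack dark [ 695.2 -250.2] [64.5  7.3] 85.29 zmed 0.0038
stage z [573.3 266. ] [182.  170.3] 9.42 zmed 0.0402
stage rails [571.4 308.7] [97.7  9.3] 9.63 zmed 0.0595
small stage [790. 296.] [121.5 122. ] 83.91 zmed 0.0302
```

View pics/crop0.png

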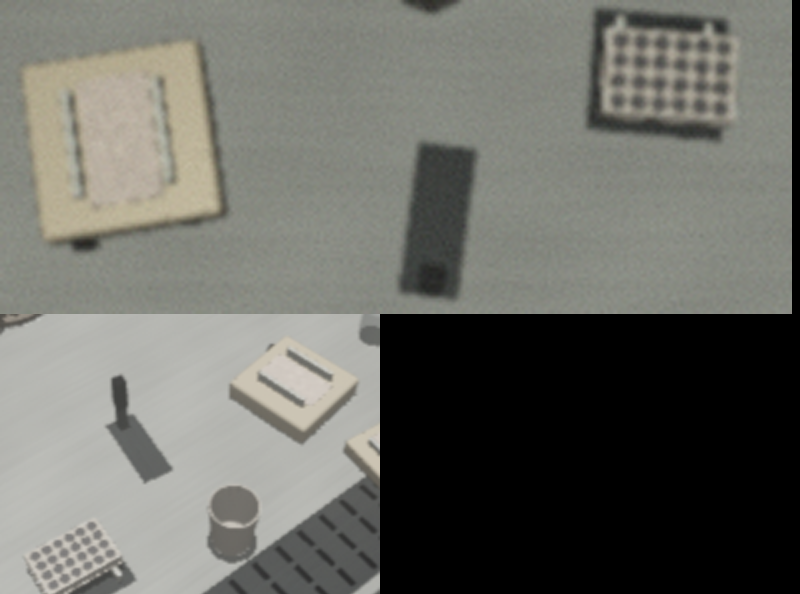

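The crop shows the short lifter with its handle at the near end (crop 430,280), blade 54 x 143 mm, which matches the one described. The 170 mm stage has rails at crop (70,140) and (160,130), and the plate is on its rack at (668,75). Moving above the handle.

Request:
{"method": "jog_arm", "body": {"rows": [{"dp": [0.016, -0.019, 0], "spin": 0.02, "grip": 1}, {"dp": [0.05, -0.056, 0], "spin": 0.06, "grip": 1}, {"dp": [0.09, -0.103, 0], "spin": 0.11, "grip": 1}, {"dp": [0.13, -0.15, 0], "spin": 0.17, "grip": 1}, {"dp": [0.17, -0.197, 0], "spin": 0.22, "grip": 1}, {"dp": [0.21, -0.243, 0], "spin": 0.27, "grip": 1}, {"dp": [0.25, -0.29, 0], "spin": 0.32, "grip": 1}, {"dp": [0.29, -0.337, 0], "spin": 0.38, "grip": 1}, {"dp": [0.33, -0.384, 0], "spin": 0.43, "grip": 1}, {"dp": [0.364, -0.421, 0], "spin": 0.47, "grip": 1}, {"dp": [0.388, -0.45, 0], "spin": 0.5, "grip": 1}, {"dp": [0.404, -0.468, 0], "spin": 0.522, "grip": 1}]}}

```text
t: 1.6
ee_pos: [0.4428, -0.0162, 0.2561]
ee_rot: [-3.141, 0.0, -0.138]
contact_force: [0.1, 0.4, -0.1]
gripper_width: 0.0852
grip_force: 0.0
```

```bash
cat >> h.py <<'E'
def to(x,y,z,yaw):
    s=status.read_state(); p=s['ee_pos']; a=s['ee_rot'][2]; c,n=np.cos(a),np.sin(a); e=np.array([x,y,z])-p
    print('t',round(float(s['t']),2),'at',np.round(p,4),np.round(s['ee_rot'],4),'F',np.round(s['contact_force'],1),'-> dp',np.round([e[0]*c+e[1]*n,e[0]*n-e[1]*c,-e[2]],4),'spin',round(float(a-yaw),4))
E
python3 - <<'E'
from h import *
to(.442,-.0175,.2,-.14)
# rack outline: dark sheet + plate pixels, clipped; and stage both rails
im=cv2.imread('pics/top0.png'); P=cloud('top',np.load('pics/top0.npy')); z=P[...,2]; g=cv2.cvtColor(im,6)
m=np.zeros_like(g); m[160:215,330:395]=((g<75)|(z>.015))[160:215,330:395]*255
c=max(cv2.findContours(m,0,1)[0],key=cv2.contourArea); W=np.array([ray('top',u,v,.003)[:2]*1000 for u,v in c[:,0]],np.float32); print('rack',cv2.minAreaRect(W))
m=np.zeros_like(g); m[175:240,165:230]=((z>.051)&(z<.07))[175:240,165:230]*255
for c in cv2.findContours(m,0,1)[0]:
    if len(c)>8:
        W=np.array([ray('top',u,v,.06)[:2]*1000 for u,v in c[:,0]],np.float32); print('rail',cv2.minAreaRect(W))
# rack rail ends seen beyond plate, height 0.023
m=(z>.014)&(z<.032); m[:160]=0;m[215:]=0;m[:,:330]=0;m[:,395:]=0
m=m.astype(np.uint8)*255
for c in cv2.findContours(m,0,1)[0]:
    print('rr',len(c),[np.round(ray('top',u,v,.023)[:2],4) for u,v in (c[:,0].mean(0),)],c[:,0].min(0),c[:,0].max(0))
E
```

```text
t 1.6 at [ 0.4428 -0.0162  0.2561] [-3.1415e+00  3.0000e-04 -1.3820e-01] F [ 0.1  0.4 -0.1] -> dp [-0.0006  0.0014  0.0561] spin 0.0018
rack ((643.4839477539062, -247.8604278564453), (140.26028442382812, 117.22262573242188), 84.10980224609375)
rail ((571.391845703125, 308.67022705078125), (97.67042541503906, 9.330436706542969), 9.632560729980469)
rail ((584.6182861328125, 225.94093322753906), (99.88008117675781, 8.529960632324219), 9.142864227294922)
rr 10 [array([ 0.592 , -0.2978])] [376 202] [381 202]
rr 7 [array([ 0.593 , -0.2784])] [371 201] [374 202]
rr 60 [array([ 0.5984, -0.2215])] [341 197] [369 201]
rr 18 [array([ 0.6355, -0.1847])] [342 184] [342 193]
rr 7 [array([ 0.6619, -0.1858])] [342 179] [343 182]
rr 8 [array([ 0.6789, -0.189 ])] [343 173] [343 177]
rr 8 [array([ 0.685 , -0.2873])] [373 172] [375 174]
rr 10 [array([ 0.6934, -0.2052])] [347 169] [349 172]
```

Request:
{"method": "jog_arm", "body": {"rows": [{"dp": [0, 0.001, 0.02], "spin": 0, "grip": 1}, {"dp": [0, 0.001, 0.05], "spin": 0, "grip": 1}, {"dp": [0, 0.001, 0.08], "spin": 0, "grip": 1}, {"dp": [0, 0.001, 0.11], "spin": 0, "grip": 1}, {"dp": [0, 0.001, 0.14], "spin": 0, "grip": 1}, {"dp": [0, 0.001, 0.16], "spin": 0, "grip": 1}, {"dp": [0, 0.001, 0.166], "spin": 0, "grip": 0.8}, {"dp": [0, 0.001, 0.166], "spin": 0, "grip": 0.5}, {"dp": [0, 0.001, 0.166], "spin": 0, "grip": 0.3}, {"dp": [0, 0.001, 0.166], "spin": 0, "grip": 0.1}, {"dp": [0, 0.001, 0.166], "spin": 0, "grip": 0}, {"dp": [0, 0.001, 0.166], "spin": 0, "grip": 0}], "force": 80}}

```text
t: 3.1
ee_pos: [0.4433, -0.0195, 0.0912]
ee_rot: [3.141, -0.002, -0.14]
contact_force: [-1.6, -1.0, 6.1]
gripper_width: 0.0213
grip_force: 78.3
```

Request:
{"method": "jog_arm", "body": {"rows": [{"dp": [0, 0, -0.015], "spin": 0, "grip": 0}, {"dp": [0, 0, -0.03], "spin": 0, "grip": 0}, {"dp": [0.001, 0.01, -0.045], "spin": -0.002, "grip": 0}, {"dp": [0.004, 0.035, -0.05], "spin": -0.008, "grip": 0}, {"dp": [0.007, 0.065, -0.05], "spin": -0.014, "grip": 0}, {"dp": [0.011, 0.095, -0.05], "spin": -0.02, "grip": 0}, {"dp": [0.014, 0.125, -0.05], "spin": -0.027, "grip": 0}, {"dp": [0.017, 0.155, -0.05], "spin": -0.034, "grip": 0}, {"dp": [0.02, 0.18, -0.05], "spin": -0.039, "grip": 0}, {"dp": [0.022, 0.196, -0.05], "spin": -0.043, "grip": 0}, {"dp": [0.022, 0.201, -0.05], "spin": -0.044, "grip": 0}, {"dp": [0.022, 0.201, -0.05], "spin": -0.044, "grip": 0}]}}

```text
t: 4.6
ee_pos: [0.4363, -0.2209, 0.1404]
ee_rot: [-3.141, 0.0, -0.096]
contact_force: [-0.2, -0.4, -2.2]
gripper_width: 0.0212
grip_force: 78.3
```

```bash
python3 - <<'E'
from h import *
to(.437,-.2219,.1015,-.096)
im,d=snap('scene','scene1'); P=cloud('scene',d)
im2,d2=snap('top','top1'); P2=cloud('top',d2)
# blade points in scene view: in front of handle
for nm,Q in(('scene',P),('top',P2)):
    q=Q.reshape(-1,3); h=np.array([.437,-.2219]); u=np.array([np.cos(.096),-np.sin(.096)]); w=np.array([-u[1],u[0]])
    a=(q[:,:2]-h)@u; b=(q[:,:2]-h)@w
    k=(a>40)|((a>.045)&(a<.15)&(abs(b)<.045)&(q[:,2]>.025)&(q[:,2]<.07))
    A=np.c_[a[k],b[k],np.ones(k.sum())]; print(nm,k.sum(),'z=c.(a,b,1)',np.linalg.lstsq(A,q[k,2],rcond=None)[0].round(4),'a',np.percentile(a[k],[1,99]).round(3),'b',np.percentile(b[k],[1,99]).round(3), 'bfit',np.polyfit(a[k],b[k],1).round(3))
a=cv2.resize(im[200:330,130:290],None,fx=3,fy=3);b=cv2.resize(im2[150:280,320:420],None,fx=3,fy=3); cv2.imwrite('pics/c1.png',np.hstack([a,b]))
E
```

```text
t 4.6 at [ 0.4363 -0.2209  0.1404] [-3.1412  0.     -0.0958] F [-0.2 -0.4 -2.2] -> dp [0.0008 0.0009 0.0389] spin 0.0002
scene 419 z=c.(a,b,1) [-0.0027 -0.0166  0.0521] a [0.046 0.134] b [-0.028  0.027] bfit [-0.009  0.   ]
top 502 z=c.(a,b,1) [0.0053 0.0076 0.0516] a [0.046 0.132] b [-0.026  0.029] bfit [-0.06   0.008]
```

View pics/c1.png

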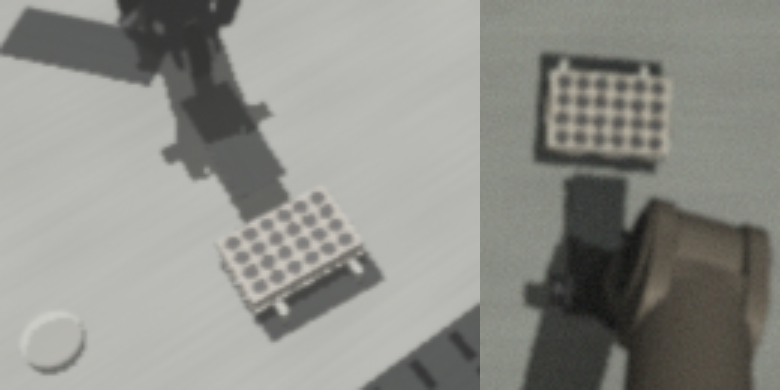

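The left half is the scene view and the right half the top view. The blade is level, in front of the rack and aligned with it; the rails' far ends show at scene (224,302) and (248,287). I'll check the channel centre with those.

```bash
python3 - <<'E'
from h import *
P=cloud('scene',np.load('pics/scene1.npy')); Q=cloud('top',np.load('pics/top1.npy'))
q=np.r_[P.reshape(-1,3),Q.reshape(-1,3)]
u=np.array([np.cos(.096),-np.sin(.096)]); w=np.array([-u[1],u[0]]); o=np.array([.636,-.2411])
a=(q[:,:2]-o)@u; b=(q[:,:2]-o)@w; n=len(P.reshape(-1,3))
for nm,sl in(('scene',slice(0,n)),('top',slice(n,None))):
    A,B,Z=a[sl],b[sl],q[sl,2]
    k=(A>.048)&(A<.065)&(abs(B)<.08)&(Z>.012)&(Z<.03)
    for s in(1,-1):
        kk=k&(B*s>.02); print(nm,'rail',s,kk.sum(),B[kk].mean().round(4),Z[kk].max().round(4) if kk.any() else 0)
    k=(abs(A)<.08)&(abs(B)<.09)&(Z>.038)&(Z<.047)
    r=cv2.minAreaRect((np.c_[A[k],B[k]]*1000).astype(np.float32)); print('plate a,b',r,A[k].mean(),B[k].mean())
E
```

```text
scene rail 1 17 0.0395 0.0257
scene rail -1 15 -0.0439 0.0258
plate a,b ((2.0432090759277344, -6.219425201416016), (85.97718048095703, 124.81096649169922), 1.4101043939590454) 0.003870788997032915 -0.008531761821718862
top rail 1 12 0.0413 0.0296
top rail -1 9 -0.0415 0.0247
plate a,b ((-15.693878173828125, -5.8773193359375), (117.15176391601562, 124.76531982421875), 0.6563836336135864) 0.0002559890356086059 -0.0054876198033222915
```

Request:
{"method": "jog_arm", "body": {"rows": [{"dp": [0, 0.001, 0.012], "spin": 0, "grip": 0}, {"dp": [0, 0.003, 0.027], "spin": 0, "grip": 0}, {"dp": [0, 0.003, 0.036], "spin": 0, "grip": 0}, {"dp": [0.003, 0.003, 0.037], "spin": 0, "grip": 0}, {"dp": [0.013, 0.003, 0.037], "spin": 0, "grip": 0}, {"dp": [0.028, 0.003, 0.037], "spin": 0, "grip": 0}, {"dp": [0.045, 0.003, 0.037], "spin": 0, "grip": 0}, {"dp": [0.063, 0.003, 0.037], "spin": 0, "grip": 0}, {"dp": [0.081, 0.003, 0.037], "spin": 0, "grip": 0}, {"dp": [0.099, 0.003, 0.037], "spin": 0, "grip": 0}, {"dp": [0.113, 0.003, 0.037], "spin": 0, "grip": 0}, {"dp": [0.119, 0.003, 0.037], "spin": 0, "grip": 0}]}}

```text
t: 6.2
ee_pos: [0.5558, -0.2357, 0.1033]
ee_rot: [-3.141, -0.001, -0.096]
contact_force: [-0.2, -1.0, -1.8]
gripper_width: 0.0212
grip_force: 78.4
```

```bash
cat >> h.py <<'E'
def plate(zlo,zhi,c,n='scene',R=.1):
    "plate centre from its top-face points near c: rectangle of scene depth"
    im,d=camera(n); q=cloud(n,d).reshape(-1,3); k=(q[:,2]>zlo)&(q[:,2]<zhi)&(np.hypot(*(q[:,:2]-c).T)<R)
    r=cv2.minAreaRect((q[k,:2]*1000).astype(np.float32)); A=np.c_[q[k,:2]-np.array(c),np.ones(k.sum())]
    print(n,k.sum(),np.round(r[0],1),np.round(r[1],1),round(r[2],2),'zfit',np.linalg.lstsq(A,q[k,2],rcond=None)[0].round(4)); return im
E
python3 - <<'E'
from h import *
to(.5544,-.2357,.1034,-.096)
for n in('scene','top'): plate(.036,.05,(.637,-.2455),n)
E
```

```text
t 6.2 at [ 0.5558 -0.2357  0.1033] [-3.1415e+00 -6.0000e-04 -9.5600e-02] F [-0.2 -1.  -1.8] -> dp [-0.0014  0.0001 -0.0001] spin 0.0004
scene 1036 [ 618.  -246.2] [124.8 123.4] 85.22 zfit [-0.0121  0.0021  0.0432]
top 585 [ 624.2 -214.1] [ 81.7 131.4] 71.9 zfit [-0.0107 -0.0144  0.0435]
```

Request:
{"method": "jog_arm", "body": {"rows": [{"dp": [0, 0, -0.004], "spin": 0, "grip": 0}, {"dp": [0, 0, -0.006], "spin": 0, "grip": 0}, {"dp": [0, 0, -0.008], "spin": 0, "grip": 0}, {"dp": [0, 0, -0.01], "spin": 0, "grip": 0}, {"dp": [0, 0, -0.013], "spin": 0, "grip": 0}, {"dp": [0, 0, -0.018], "spin": 0, "grip": 0}, {"dp": [0, 0, -0.026], "spin": 0, "grip": 0}, {"dp": [0, 0, -0.036], "spin": 0, "grip": 0}, {"dp": [0, 0, -0.047], "spin": 0, "grip": 0}, {"dp": [0, 0, -0.058], "spin": 0, "grip": 0}, {"dp": [0, 0, -0.067], "spin": 0, "grip": 0}, {"dp": [0, 0, -0.07], "spin": 0, "grip": 0}]}}

```text
t: 7.8
ee_pos: [0.5549, -0.236, 0.1743]
ee_rot: [3.141, -0.001, -0.096]
contact_force: [-1.0, -0.2, -2.3]
gripper_width: 0.0212
grip_force: 78.4
```

```bash
python3 - <<'E'
from h import *
to(.42,-.2225,.1734,-.096)
plate(.09,.13,(.637,-.2455))
im=camera('scene')[0]; cv2.imwrite('pics/c2.png',cv2.resize(im[180:340,140:340],None,fx=3,fy=3))
E
```

```text
t 7.8 at [ 0.5549 -0.236   0.1743] [ 3.1411e+00 -1.4000e-03 -9.6100e-02] F [-1.  -0.2 -2.3] -> dp [-0.1355 -0.0005  0.0009] spin -0.0001
scene 1255 [ 616.2 -246.4] [126.1 132.5] 84.76 zfit [-0.0458  0.0086  0.1052]
```

View pics/c2.png

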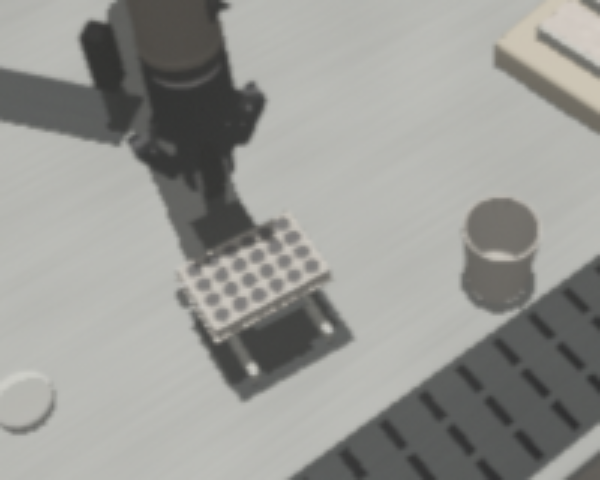

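The plate sits level on the blade, clear of the rack (crop 255,275), and the cup stays well aside at (500,250). Carrying it across in two gentle legs.

Request:
{"method": "jog_arm", "body": {"rows": [{"dp": [-0.002, -0.005, 0], "spin": -0.003, "grip": 0}, {"dp": [-0.007, -0.015, 0], "spin": -0.009, "grip": 0}, {"dp": [-0.015, -0.033, 0], "spin": -0.018, "grip": 0}, {"dp": [-0.027, -0.056, 0], "spin": -0.031, "grip": 0}, {"dp": [-0.039, -0.084, 0], "spin": -0.046, "grip": 0}, {"dp": [-0.053, -0.113, 0], "spin": -0.062, "grip": 0}, {"dp": [-0.067, -0.142, 0], "spin": -0.079, "grip": 0}, {"dp": [-0.08, -0.169, 0], "spin": -0.094, "grip": 0}, {"dp": [-0.091, -0.192, 0], "spin": -0.107, "grip": 0}, {"dp": [-0.099, -0.21, 0], "spin": -0.116, "grip": 0}, {"dp": [-0.104, -0.221, 0], "spin": -0.122, "grip": 0}, {"dp": [-0.107, -0.227, 0], "spin": -0.126, "grip": 0}]}}

```text
t: 9.4
ee_pos: [0.4698, 0.0007, 0.1733]
ee_rot: [3.141, -0.0, 0.03]
contact_force: [0.6, -1.0, -2.3]
gripper_width: 0.0214
grip_force: 78.4
```

```bash
python3 - <<'E'
from h import *
to(.497,.254,.1834,.163)
E
```

```text
t 9.4 at [0.4698 0.0007 0.1733] [ 3.1413e+00 -3.0000e-04  3.0100e-02] F [ 0.6 -1.  -2.3] -> dp [ 0.0349 -0.2524 -0.0101] spin -0.1329
```

Request:
{"method": "jog_arm", "body": {"rows": [{"dp": [0.001, -0.005, 0], "spin": -0.003, "grip": 0}, {"dp": [0.002, -0.017, -0.002], "spin": -0.009, "grip": 0}, {"dp": [0.005, -0.036, -0.004], "spin": -0.019, "grip": 0}, {"dp": [0.009, -0.063, -0.006], "spin": -0.033, "grip": 0}, {"dp": [0.013, -0.093, -0.008], "spin": -0.049, "grip": 0}, {"dp": [0.017, -0.125, -0.01], "spin": -0.066, "grip": 0}, {"dp": [0.022, -0.157, -0.01], "spin": -0.083, "grip": 0}, {"dp": [0.026, -0.188, -0.01], "spin": -0.099, "grip": 0}, {"dp": [0.03, -0.214, -0.01], "spin": -0.113, "grip": 0}, {"dp": [0.032, -0.233, -0.01], "spin": -0.123, "grip": 0}, {"dp": [0.034, -0.245, -0.01], "spin": -0.129, "grip": 0}, {"dp": [0.035, -0.252, -0.01], "spin": -0.133, "grip": 0}]}}

```text
t: 10.9
ee_pos: [0.4973, 0.2536, 0.1832]
ee_rot: [3.141, 0.0, 0.163]
contact_force: [0.5, 0.4, -2.7]
gripper_width: 0.0213
grip_force: 78.3
```

```bash
python3 - <<'E'
from h import *
to(.497,.254,.1834,.163)
for n in('scene','top'):
    im,d=snap(n,n+'3'); z=cloud(n,d)
    q=z.reshape(-1,3); k=(q[:,2]>.107)&(q[:,2]<.124)&(np.hypot(q[:,0]-.58,q[:,1]-.267)<.1)
    A=np.c_[q[k,:2]-[.58,.267],np.ones(k.sum())]; print(n,k.sum(),np.linalg.lstsq(A,q[k,2],rcond=None)[0].round(4),cv2.minAreaRect((q[k,:2]*1000).astype(np.float32)))
    g=cv2.inRange(cv2.cvtColor(im,cv2.COLOR_BGR2HSV),(0,0,125),(180,30,255))
a=cv2.imread('pics/scene3.png')[130:240,280:400];b=cv2.imread('pics/top3.png')[150:260,150:280]
cv2.imwrite('pics/c3.png',np.hstack([cv2.resize(a,None,fx=3.2,fy=3.2),cv2.resize(b,None,fx=3.2,fy=3.2)]))
E
```

```text
t 10.9 at [0.4973 0.2536 0.1832] [3.1412e+00 2.0000e-04 1.6300e-01] F [ 0.5  0.4 -2.7] -> dp [-0.0002 -0.0004 -0.0002] spin 0.0
scene 669 [-0.0092  0.0012  0.1147] ((557.9035034179688, 259.1512756347656), (131.30194091796875, 129.03668212890625), 8.450929641723633)
top 792 [ 0.0012 -0.0025  0.1148] ((581.7755126953125, 254.54246520996094), (82.57898712158203, 104.05096435546875), 10.349276542663574)
```

View pics/c3.png

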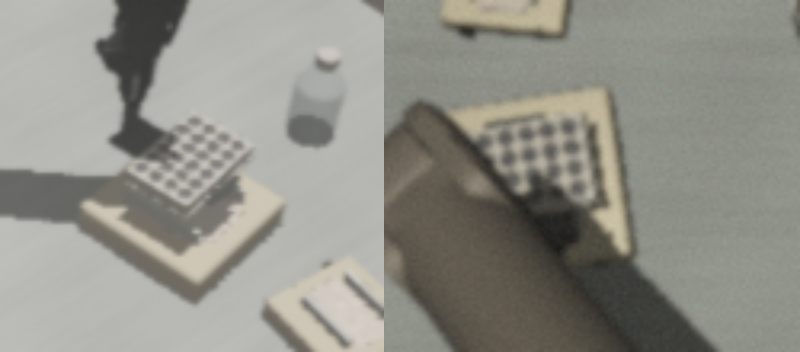

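Scene half: plate level above the stage (crop 190,160). Top half: the arm hides part of the plate, but its far and right edges show. Measuring its offset in the stage frame.

```bash
cat >> h.py <<'E'
S=np.array([.578,.2673]); SY=.163
def offs(q,zlo,zhi):
    u=np.array([np.cos(SY),np.sin(SY)]); w=np.array([-u[1],u[0]])
    a=(q[...,:2]-S)@u*1000; b=(q[...,:2]-S)@w*1000
    k=(q[...,2]>zlo)&(q[...,2]<zhi)&(abs(a)<56)&(abs(b)<85)
    m=k.astype(np.uint8); m=(cv2.connectedComponentsWithStats(m)[1]); l=np.bincount(m[m>0]).argmax(); k=m==l
    pa,pb=a[k],b[k]; lo=lambda x,y,f:[f(x[(y>=i)&(y<i+8)]) for i in range(-48,48,8) if ((y>=i)&(y<i+8)).sum()>4]
    F=lambda x:np.round(x,1).tolist()
    print(k.sum(),'a+',F(lo(pa,pb,np.max)),'a-',F(lo(pa,pb,np.min)))
    pb2=[(i) for i in range(-36,36,8)]
    print('  b+',F(lo(pb,pa,np.max)),'b-',F(lo(pb,pa,np.min)))
E
python3 - <<'E'
from h import *
for n in('scene','top'): print(n); offs(cloud(n,np.load(f'pics/{n}3.npy')),.110,.120)
E
```

```text
scene
622 a+ [43.8, 41.8, 41.1, 43.2, 41.8, 42.5, 43.0, 43.5, 43.9, 41.1, 40.8, 41.6] a- [-37.4, -37.0, -38.6, -39.0, -40.3, -37.6, -37.4, -35.8, -39.7, -40.8, -38.0, -39.0]
  b+ [54.7, 54.1, 54.1, 55.8, 56.8, 55.4, 57.8, 59.2, 57.7, 54.2, 55.3] b- [-64.7, -66.4, -68.2, -67.3, -69.6, -69.0, -68.5, -66.7, -70.1, -68.6, -67.2]
top
736 a+ [41.3, 43.1, 41.6, 42.7, 40.6, 42.6, 40.8, 41.9, 42.3, 42.2, 39.7] a- [-37.3, -38.4, -37.5, -37.9, -39.2, -36.4, -22.9, -14.0, 0.4, 19.1, 29.2]
  b+ [-5.8, -3.1, 7.3, 12.0, 13.1, 17.8, 23.3, 28.1, 32.4, 39.5, 31.8] b- [-63.6, -64.9, -64.9, -63.7, -64.6, -63.7, -64.4, -63.0, -64.7, -62.3, -62.9]
```

```bash
python3 - <<'E'
from h import *
u=np.array([np.cos(SY),np.sin(SY)]); w=np.array([-u[1],u[0]])
for n in('scene','top'):
    q=cloud(n,np.load(f'pics/{n}0.npy')); a=(q[...,:2]-S)@u*1000; b=(q[...,:2]-S)@w*1000; z=q[...,2]
    print(n)
    for s in(1,-1):
        k=(z>.053)&(z<.066)&(abs(a)<60)&(abs(b*s-42)<12)
        print(' rail',s,k.sum(),'b',np.percentile(b[k],[2,50,98]).round(1),'a',np.percentile(a[k],[2,50,98]).round(1),'slope',np.polyfit(a[k],b[k],1).round(3))
    k=(z>.034)&(z<.046)&(abs(a)<100)&(abs(b)<100)
    k1=k&(abs(b)<70);k2=k&(abs(a)<70)
    print(' box a',a[k1].min().round(1),a[k1].max().round(1),np.percentile(a[k1],[1,99]).round(1),'b',b[k2].min().round(1),b[k2].max().round(1),np.percentile(b[k2],[1,99]).round(1))
    k=(z>.034)&(z<.046)&(abs(a)<120)&(abs(b)<120); print(cv2.minAreaRect((q[k][:,:2]*1000).astype(np.float32)))
E
```

```text
scene
 rail 1 74 b [35.2 39.3 46.6] a [-47.5   3.   49.8] slope [-2.0000e-02  3.9396e+01]
 rail -1 77 b [-48.2 -44.3 -37.5] a [-46.7   1.8  49. ] slope [-5.0000e-03 -4.4093e+01]
 box a -84.2 87.3 [-81.5  84.9] b -88.3 84.4 [-86.4  80.1]
((579.7139282226562, 265.1873779296875), (171.54165649414062, 172.4503173828125), 8.648218154907227)
top
 rail 1 98 b [38.  42.  46.5] a [-47.4  -0.9  47.4] slope [-4.0000e-03  4.2019e+01]
 rail -1 94 b [-45.6 -42.  -37.5] a [-49.   -1.5  47.2] slope [-3.0000e-03 -4.1766e+01]
 box a -87.3 85.3 [-83.1  82.7] b -84.6 85.1 [-82.6  82.8]
((576.765869140625, 267.3727111816406), (172.59703063964844, 169.46250915527344), 9.119483947753906)
```

Request:
{"method": "jog_arm", "body": {"rows": [{"dp": [-0.001, -0.001, 0], "spin": 0, "grip": 0}, {"dp": [-0.0015, -0.0025, 0.002], "spin": 0, "grip": 0}, {"dp": [-0.0015, -0.003, 0.005], "spin": 0, "grip": 0}, {"dp": [-0.0015, -0.003, 0.009], "spin": 0, "grip": 0}, {"dp": [-0.0015, -0.003, 0.013], "spin": 0, "grip": 0}, {"dp": [-0.0015, -0.003, 0.017], "spin": 0, "grip": 0}, {"dp": [-0.0015, -0.003, 0.021], "spin": 0, "grip": 0}, {"dp": [-0.0015, -0.003, 0.024], "spin": 0, "grip": 0}, {"dp": [-0.0015, -0.003, 0.027], "spin": 0, "grip": 0}, {"dp": [-0.0015, -0.003, 0.029], "spin": 0, "grip": 0}, {"dp": [-0.0015, -0.003, 0.03], "spin": 0, "grip": 0}, {"dp": [-0.0015, -0.003, 0.03], "spin": 0, "grip": 0}]}}

```text
t: 12.5
ee_pos: [0.4952, 0.256, 0.1533]
ee_rot: [3.141, -0.0, 0.163]
contact_force: [-0.4, 0.2, -2.1]
gripper_width: 0.021
grip_force: 78.3
```

```bash
python3 - <<'E'
from h import *
to(.497,.254,.1834,.163)
for n in('scene','top'):
    print(n); offs(cloud(n,camera(n)[1]),.080,.090)
E
```

```text
t 12.5 at [0.4952 0.256  0.1533] [ 3.1415 -0.      0.163 ] F [-0.4  0.2 -2.1] -> dp [ 0.0014  0.0023 -0.0301] spin -0.0
scene
606 a+ [43.1, 41.8, 41.8, 40.2, 41.9, 40.7, 41.5, 40.7, 39.9, 39.7, 41.2, 39.9] a- [-39.9, -37.5, -37.9, -39.6, -39.9, -41.0, -38.9, -40.0, -40.1, -40.9, -39.8, -41.5]
  b+ [59.8, 54.3, 58.4, 59.5, 60.7, 55.0, 58.3, 57.9, 60.3, 61.0, 58.2, 39.1] b- [-4.3, -66.7, -64.3, -66.7, -65.9, -68.3, -64.7, -63.1, -64.9, -64.3, -68.7, -61.9]
top
705 a+ [41.2, 39.6, 40.6, 39.3, 41.8, 38.8, 41.1, 41.7, 40.2, 38.6, 39.4] a- [-38.3, -40.3, -41.0, -40.6, -39.9, -40.5, -24.1, -16.2, -1.0, 10.2, 25.7]
  b+ [-6.7, -2.1, 4.9, 10.8, 12.3, 16.5, 19.2, 28.7, 31.9, 36.9, 41.6, 41.7] b- [-57.8, -62.6, -63.2, -63.3, -62.9, -61.2, -62.2, -62.8, -63.1, -62.4, -60.9, -61.3]
```

Request:
{"method": "jog_arm", "body": {"rows": [{"dp": [0, -0.001, 0], "spin": 0.009, "grip": 0}, {"dp": [0, -0.0015, 0], "spin": 0.018, "grip": 0}, {"dp": [0, -0.0015, 0.001], "spin": 0.018, "grip": 0}, {"dp": [0, -0.0015, 0.002], "spin": 0.018, "grip": 0}, {"dp": [0, -0.0015, 0.0035], "spin": 0.018, "grip": 0}, {"dp": [0, -0.0015, 0.005], "spin": 0.018, "grip": 0}, {"dp": [0, -0.0015, 0.0065], "spin": 0.018, "grip": 0}, {"dp": [0, -0.0015, 0.008], "spin": 0.018, "grip": 0}, {"dp": [0, -0.0015, 0.01], "spin": 0.018, "grip": 0}, {"dp": [0, -0.0015, 0.012], "spin": 0.018, "grip": 0}, {"dp": [0, -0.0015, 0.0135], "spin": 0.018, "grip": 0}, {"dp": [0, -0.0015, 0.0135], "spin": 0.018, "grip": 0}]}}

```text
t: 14.1
ee_pos: [0.4949, 0.2574, 0.1396]
ee_rot: [3.141, 0.0, 0.145]
contact_force: [0.3, -0.4, -0.9]
gripper_width: 0.0211
grip_force: 78.4
```

```bash
python3 - <<'E'
from h import *
to(.497,.254,.1834,.163)
for n in('scene','top'):
    print(n); offs(cloud(n,camera(n)[1]),.075,.086)
E
```

```text
t 14.1 at [0.4949 0.2574 0.1396] [3.1414e+00 3.0000e-04 1.4490e-01] F [ 0.3 -0.4 -0.9] -> dp [ 0.0016  0.0037 -0.0438] spin -0.0181
scene
605 a+ [40.6, 41.7, 41.0, 39.8, 41.0, 40.9, 40.7, 40.0, 41.4, 41.6, 39.5, 40.2] a- [-39.8, -40.5, -38.2, -39.8, -40.7, -37.4, -40.0, -42.1, -39.1, -39.5, -39.9, -41.2]
  b+ [43.9, 59.0, 53.5, 56.2, 61.0, 58.1, 58.6, 59.8, 59.8, 56.9, 60.0, 52.6] b- [-55.3, -62.0, -65.1, -68.5, -65.1, -67.0, -62.2, -66.7, -62.8, -66.7, -66.6, -63.8]
top
733 a+ [39.1, 40.7, 39.1, 40.6, 38.8, 39.8, 37.9, 40.1, 39.9, 38.7, 40.4, 38.9] a- [-41.1, -42.2, -40.8, -39.8, -40.8, -39.6, -30.3, -19.8, -3.1, 11.6, 20.6, 32.4]
  b+ [-9.0, -1.7, 2.4, 10.6, 13.4, 17.7, 22.6, 27.2, 32.3, 37.5, 45.5, 38.9] b- [-57.8, -61.4, -62.6, -63.3, -62.1, -63.0, -60.9, -62.6, -63.1, -62.2, -62.9, -56.8]
```

The wrist load fell by about 1 N, so the plate is on the rails, centred within about 1 mm. Drawing the lifter out.

Request:
{"method": "jog_arm", "body": {"rows": [{"dp": [-0.002, 0, 0], "spin": 0, "grip": 0}, {"dp": [-0.006, 0, 0], "spin": 0, "grip": 0}, {"dp": [-0.013, 0, 0], "spin": 0, "grip": 0}, {"dp": [-0.023, 0, 0], "spin": 0, "grip": 0}, {"dp": [-0.035, 0, 0], "spin": 0, "grip": 0}, {"dp": [-0.048, 0, 0], "spin": 0, "grip": 0}, {"dp": [-0.061, 0, 0], "spin": 0, "grip": 0}, {"dp": [-0.075, 0, 0], "spin": 0, "grip": 0}, {"dp": [-0.09, 0, 0], "spin": 0, "grip": 0}, {"dp": [-0.104, 0, 0], "spin": 0, "grip": 0}, {"dp": [-0.113, 0, 0], "spin": 0, "grip": 0}, {"dp": [-0.115, 0, 0], "spin": 0, "grip": 0}]}}

```text
t: 15.7
ee_pos: [0.3807, 0.2407, 0.1398]
ee_rot: [3.141, -0.0, 0.145]
contact_force: [0.4, -0.2, -1.4]
gripper_width: 0.0212
grip_force: 78.4
```

```bash
python3 - <<'E'
from h import *
to(.44,-.02,.15,-.0)
for n in('scene','top'):
    print(n); offs(cloud(n,camera(n)[1]),.075,.086)
E
```

```text
t 15.7 at [0.3807 0.2407 0.1398] [ 3.1412e+00 -3.0000e-04  1.4530e-01] F [ 0.4 -0.2 -1.4] -> dp [ 0.0209  0.2666 -0.0102] spin 0.1453
scene
614 a+ [41.2, 39.8, 41.4, 39.6, 40.7, 42.5, 40.3, 41.2, 40.7, 41.2, 39.6, 40.2] a- [-41.0, -40.5, -36.7, -39.8, -40.7, -39.9, -40.9, -43.5, -40.2, -40.1, -41.4, -41.1]
  b+ [55.0, 59.9, 58.4, 54.2, 59.9, 57.7, 60.5, 59.8, 57.7, 56.4, 60.4, 54.0] b- [-50.0, -66.0, -64.1, -64.5, -63.4, -63.8, -63.3, -64.6, -66.6, -64.5, -65.9, -64.3]
top
1102 a+ [39.3, 41.0, 39.5, 40.8, 39.0, 40.1, 40.7, 39.9, 40.5, 39.5, 40.6, 38.4] a- [-40.7, -41.5, -40.5, -40.3, -41.1, -40.4, -40.6, -40.8, -40.4, -40.2, -40.0, -41.7]
  b+ [59.3, 60.9, 61.0, 60.2, 58.3, 60.6, 59.3, 60.4, 60.1, 59.3, 60.4, 57.5] b- [-60.4, -61.2, -62.6, -63.2, -62.1, -63.1, -61.4, -62.4, -63.2, -61.9, -63.1, -57.0]
```

Request:
{"method": "jog_arm", "body": {"rows": [{"dp": [-0.005, 0, -0.005], "spin": 0, "grip": 0}, {"dp": [-0.005, 0.01, -0.01], "spin": 0, "grip": 0}, {"dp": [-0.005, 0.035, -0.01], "spin": 0.01, "grip": 0}, {"dp": [-0.005, 0.065, -0.01], "spin": 0.03, "grip": 0}, {"dp": [-0.004, 0.1, -0.01], "spin": 0.05, "grip": 0}, {"dp": [-0.002, 0.135, -0.01], "spin": 0.07, "grip": 0}, {"dp": [0.003, 0.17, -0.01], "spin": 0.09, "grip": 0}, {"dp": [0.009, 0.205, -0.01], "spin": 0.11, "grip": 0}, {"dp": [0.014, 0.235, -0.01], "spin": 0.13, "grip": 0}, {"dp": [0.018, 0.255, -0.01], "spin": 0.14, "grip": 0}, {"dp": [0.021, 0.266, -0.01], "spin": 0.145, "grip": 0}, {"dp": [0.021, 0.266, -0.01], "spin": 0.145, "grip": 0}]}}

```text
t: 17.3
ee_pos: [0.4406, -0.0194, 0.1498]
ee_rot: [-3.141, -0.0, -0.001]
contact_force: [0.2, 0.7, -1.7]
gripper_width: 0.0209
grip_force: 78.4
```

Request:
{"method": "jog_arm", "body": {"rows": [{"dp": [0, 0, 0.005], "spin": 0, "grip": 0}, {"dp": [0, 0, 0.015], "spin": 0, "grip": 0}, {"dp": [0, 0, 0.026], "spin": 0, "grip": 0}, {"dp": [0, 0, 0.036], "spin": 0, "grip": 0}, {"dp": [0, 0, 0.044], "spin": 0, "grip": 0}, {"dp": [0, 0, 0.05], "spin": 0, "grip": 0}, {"dp": [0, 0, 0.054], "spin": 0, "grip": 0}, {"dp": [0, 0, 0.056], "spin": 0, "grip": 0}, {"dp": [0, 0, 0.057], "spin": 0, "grip": 0}, {"dp": [0, 0, 0.057], "spin": 0, "grip": 0}]}}

```text
t: 18.55
ee_pos: [0.4405, -0.0193, 0.0929]
ee_rot: [3.141, -0.0, -0.0]
contact_force: [0.4, -0.6, -2.4]
gripper_width: 0.0215
grip_force: 78.4
```

Request:
{"method": "jog_arm", "body": {"rows": [{"dp": [0, 0, 0.0005], "spin": 0, "grip": 0}, {"dp": [0, 0, 0.001], "spin": 0, "grip": 0}, {"dp": [0, 0, 0.0015], "spin": 0, "grip": 0}, {"dp": [0, 0, 0.002], "spin": 0, "grip": 0}, {"dp": [0, 0, 0.002], "spin": 0, "grip": 0}]}}

```text
t: 19.18
ee_pos: [0.4403, -0.0194, 0.0912]
ee_rot: [3.141, 0.0, -0.0]
contact_force: [-2.2, -0.0, 5.6]
gripper_width: 0.021
grip_force: 79.4
```

Touching the bench. Releasing and rising.

Request:
{"method": "jog_arm", "body": {"rows": [{"dp": [0, 0, 0.001], "spin": 0, "grip": 0.3}, {"dp": [0, 0, 0.001], "spin": 0, "grip": 0.5}, {"dp": [0, 0, 0.001], "spin": 0, "grip": 0.7}, {"dp": [0, 0, 0.001], "spin": 0, "grip": 0.9}, {"dp": [0, 0, 0.001], "spin": 0, "grip": 1}, {"dp": [0, 0, 0], "spin": 0, "grip": 1}, {"dp": [0, 0, -0.02], "spin": 0, "grip": 1}, {"dp": [0, 0, -0.05], "spin": 0, "grip": 1}, {"dp": [0, 0, -0.085], "spin": 0, "grip": 1}, {"dp": [0, 0, -0.12], "spin": 0, "grip": 1}, {"dp": [0, 0, -0.15], "spin": 0, "grip": 1}, {"dp": [0, 0, -0.16], "spin": 0, "grip": 1}]}}

```text
t: 20.68
ee_pos: [0.4413, -0.0193, 0.2525]
ee_rot: [3.141, -0.003, -0.0]
contact_force: [-0.3, 0.3, -1.2]
gripper_width: 0.0854
grip_force: 0.0
```

```bash
python3 - <<'E'
from h import *
for n in('scene','top'):
    im,d=snap(n,n+'9'); print(n); offs(cloud(n,d),.075,.086)
q=cloud('scene',d*0+np.load('pics/scene9.npy')); 
k=(abs(q[...,0]-.525)<.045)&(abs(q[...,1]+.02)<.024); print('blade z',np.percentile(q[k][:,2],[5,50,95]).round(4))
cv2.imwrite('pics/c9.png',cv2.resize(cv2.imread('pics/scene9.png')[130:350,130:430],None,fx=2.6,fy=2.6))
E
```

```text
scene
612 a+ [41.3, 41.8, 40.0, 40.9, 42.0, 40.4, 39.7, 42.0, 41.4, 41.5, 39.7, 41.5] a- [-40.4, -39.8, -42.1, -38.6, -40.9, -39.2, -40.0, -41.3, -37.7, -41.0, -40.2, -39.8]
  b+ [36.3, 58.1, 58.3, 54.4, 58.2, 57.4, 56.8, 57.6, 57.1, 59.9, 59.9, 50.6] b- [-49.6, -64.7, -68.2, -64.2, -65.4, -65.9, -66.2, -63.5, -66.2, -64.6, -64.7, -62.7]
top
1102 a+ [40.2, 40.3, 39.5, 40.8, 39.0, 40.2, 37.8, 39.7, 39.8, 40.0, 40.3, 38.3] a- [-40.6, -40.0, -41.4, -40.0, -41.5, -41.1, -41.7, -41.1, -41.5, -41.3, -39.8, -41.5]
  b+ [60.1, 60.6, 61.4, 60.2, 58.9, 61.4, 59.0, 58.3, 60.5, 60.1, 60.3, 58.1] b- [-60.3, -61.3, -62.8, -61.6, -62.0, -63.2, -62.0, -62.7, -63.4, -61.9, -63.4, -54.0]
blade z [-0.0006  0.0037  0.5694]
```

View pics/c9.png

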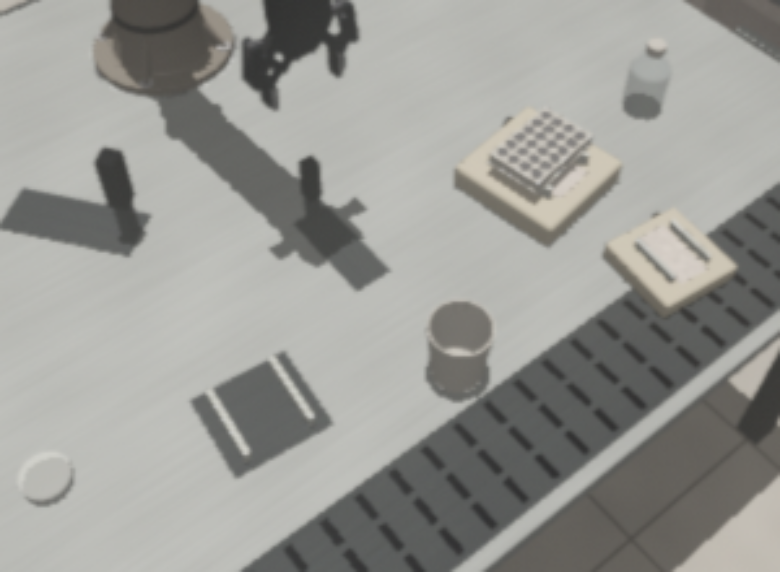

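The plate sits square on the large stage's rails (crop 542,150), and the lifter stands flat at (330,220), clear of stage and rack. The gripper is free, and the cup, bottle and dish are untouched.

```bash
python3 -c "
from rig import ticket; print(ticket.sign_off())"
```

```text
the job is handed in; nothing more can be done
None
```

The job is handed in at about 21 s on the robot's clock: the plate is on the large stage's rails, square and centred to about 1 mm by camera, and the lifter stands flat on the bench clear of stage and rack, with the cup, bottle and dish left where they were.

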